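# Lower the carriage brake lever with the red release button

## Robot

A 6-joint arm with a two-finger parallel gripper is mounted at the origin on the work surface. World frame = base frame: x ahead of the robot, y to its left, z up, the work surface at z = 0. Lengths are in mm, angles in rad, forces in N, time in s.
With the tool pointing down it reaches from about 275 to 750 mm from the base axis. Payload 10.2 kg.
Tool frame: the origin (TCP) lies at the very end of the fingers, on their centre line; the grasp point (between the pads) lies 19 mm behind it; x points along the fingers, y is the direction in which the jaws open and shut, and the axes are right-handed (so a half turn about x gives the same grasp; the last joint's range is limited). The gripper opens to 85 mm and grips with 20 to 120 N. Pads are 22 mm wide; open, the fingers measure 114 mm over their backs; the gripper's body (76 mm by 85 mm) begins 54 mm behind the grasp point. The pads swing forward as they close: fully open they stand 13 mm farther back than shut.
Start: joints at [0.968, 0.313, 1.498, -0, 1.331, -0.223], TCP at [194.649, 487.589, 231.294] pointing down, gripper open.
Joint ranges: [-2.94, 2.94], [-0.97, 2.17], [0.19, 2.56], [-1.23, 4.37], [0.02, 3.11], [-2.88, 2.88]. Speed limits (rad/s): [2.39, 2.39, 3.01, 3.14, 3.14, 3.14].

## Interface

Orientations are given as a unit quaternion [w, x, y, z].
In Python, from rig import ctrl, viewer, finish_job gives the robot as it stands.
- The arm moves only by the tool carry_out, never from a script. Its argument "targets" is a list of rows, each an object of numbers: "x", "y", "z": the shift along the world's x, y, z in m; "ax", "ay", "az": the turn, a rotation vector about the world's x, y, z in rad; "hand": the opening, from -1 (shut) to 1 (fully open). A call has 1 to 5 rows; each row is the pose to reach, as a shift and turn from the pose commanded when the call began; what a row does not reach only later rows make up. A row lasts 1/8 s, in which the tool goes at most 62.5 mm and 10.7 degrees, less where a joint would pass 70% of its speed; a pose out of reach is approached as far as the arm can. A call with a gripper value outside its range is refused whole. The fingers move at their own pace and stop on an object; "grip_force" is the grip in N (left out, the last holds). Time passes only in rows, so rows that repeat a pose let the fingers close. It gives the time, the measured TCP pose, the force and the opening at its end, in the units of the state.
- ctrl.sense(): the state, without advancing time (a new reading comes with each control period).
- viewer.capture(name): name is "scene" or "side" or "wrist"; returns the picture (400x640x3 uint8, blue, green, red); there is no depth.
- viewer.camera_info(name): a dict with "fx", "fy", "cx", "cy" (pixels), "k1" (the pictures are not rectified: a ray, as slopes to the right and down, at radius r is drawn at 1 + k1 r^2 times it, then the intrinsics apply), "R" (3x3) and "t" (3): a world point X has camera coordinates R X + t. Camera axes: x right, y down, z forward; pixel columns grow to the right and rows downward; lengths in mm; the calibration is good to about 2 mm. A picture is of the moment at which its call begins: read the wrist's pose just before it. camera_info takes no time and is no camera call; for the wrist camera it gives the pose at the moment of the call.
- finish_job(): hands the job in, once; it reports no verdict.
The state is a dict: "time_s": time; "joints": joint angles; "dq": joint speeds; "tau": joint torques, N m; "eef_pos": TCP position; "ee_rot": TCP orientation; "force": force on the tool from outside, world axes, zero at the start; "wrist_torque": the same for the moment, N m; "grip_width": opening from 0.0 (shut) to 1.0 (fully open).
Only numpy, scipy, OpenCV 4.12 (cv2) and the standard library are available. Lean on these libraries where they do the work, as an engineer would, in place of code of your own. Each camera call takes 0.05 s, during which the arm holds its last target. There are 200 camera calls.

## Task

Two brake levers stand raised on the fixture table. Take the grip of the lever with the red button, squeeze the button fully in and keep it in while you swing the lever all the way down to its stop, then let go so that the button springs out. Leave the lever with the blue button raised as it is.

Things in the scene. Friction and masses are not known exactly. Their poses are not given: they have to be found in the camera images.
- red_grip (a point): centre of the black grip (100 x 26 x 24 mm, red band) of the lever with the red button, at the button's middle. x: along the lever to its tip, 25 mm on; y: level, along the hinge pin, toward the flank with the button; z: lever's upper side. Hinge pin 190 mm back along -x, 60 mm above the table. The raised tip leans toward the robot; a 105 mm toothed quadrant stands round the hinge.
- red_lever (a joint): its angle, rad: 0 fully raised (57 deg above level), grows as it swings down about +y of red_grip; 0.82 = lower stop (10 deg above level). Starts at 0.02 to 0.10. A ratchet blocks it unless the button is in; let out on the way, it catches on the next of 3 teeth (free past 0.66). With the button in it moves stiffly (about 2 to 4 N at the grip) and stays where left.
- red_button (a joint): travel of the red button, m: 0 out, 0.006 fully in; ratchet free beyond 0.004. Red bar 44 mm along the lever, 17 mm tall, standing 8 mm out of the +y flank: the grip is 34 mm across over it, 28 mm with it in, so fingers closing across the grip along y press it. Spring: 2.4 N to start, 6 N fully in.
- blue_grip (a point): same point and axes on the other lever, alike but with a blue button and blue band, also raised; to be left alone.

How it is judged:
By the outcome, as a careful person would: the job done as asked, in the order asked, and still so for the second after the job is handed in, with the robot touching nothing.
It also fails if it takes over 32 s, if anything falls off the work surface, if the arm or the gripper's body presses on something with over 40 N, if the wrist force passes 120 N, or if a joint passes its speed limit or range.

## Working session

There is one attempt and no reset: what is moved stays moved. The work goes in short steps, Python scripts to look and compute and a tool call to move; the robot and the scene stay as the last step left them, time stands still between calls to the robot, and variables do not carry over. Pictures are saved under pics/ and viewed, about 8 in all and at most 12, crops included, and the job is handed in when it is done.

Besides the shell and the picture viewer there is one more tool, called after "Emit:" by a JSON object that holds its "op" and its "data", one argument or row to a line. carry_out: Moves the arm, as the interface text tells. Its arguments: {"type":"object","properties":{"targets":{"type":"array"},"grip_force":{"type":"number"}},"required":["targets"]}

```bash
ls; mkdir -p pics
python3 - <<'E'
from rig import ctrl, viewer
import cv2,numpy as np
s=ctrl.sense();print(s['time_s'],s['eef_pos'],s['ee_rot'],s['grip_width'])
a=viewer.capture("scene");b=viewer.capture("side")
cv2.imwrite('pics/scene.png',a);cv2.imwrite('pics/side.png',b)
for n in("scene","side"):print(n,viewer.camera_info(n))
E
```

```text
pics
0.0 [194.49338407 487.3724215  230.71515782] [ 0.69421223  0.13305199  0.694576   -0.13390564] 0.9987582633318326
scene {'fx': 425.4974287589963, 'fy': 425.4974287589963, 'cx': 324.55516543634053, 'cy': 206.90598074619393, 'k1': -0.11474472031090123, 'R': array([[ 0.72698846,  0.68623965,  0.02372595],
       [ 0.42990832, -0.42794972, -0.7950081 ],
       [-0.53541257,  0.58816169, -0.60613464]]), 't': array([-472.86992916, -146.29408275, 1414.86931864])}
side {'fx': 496.5930630393309, 'fy': 496.5930630393309, 'cx': 311.53836781521625, 'cy': 197.7799509989207, 'k1': -0.13967763641965933, 'R': array([[-0.75111231, -0.65994681, -0.01733509],
       [-0.4156271 ,  0.49311717, -0.76425753],
       [ 0.51291755, -0.56683831, -0.64467815]]), 't': array([464.61687711, 415.94773408, 726.06197191])}
```

View pics/scene.png

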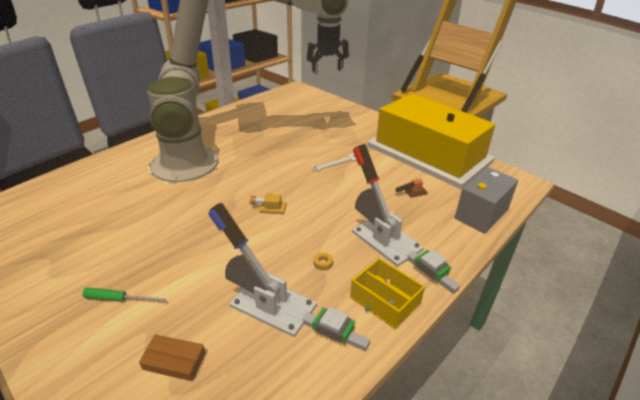

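View pics/side.png

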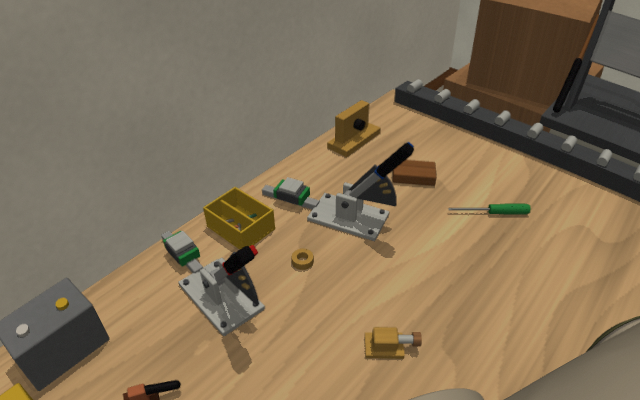

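The scene view shows the red lever, with its tip at about (360,150) and its base at about (388,240). The blue lever is nearer that camera, with its tip at (217,210). In the side view the red grip is at about (240,260) and the blue at (395,160). I'll zoom in on the red lever.

Run:
```python
import cv2,numpy as np
a=cv2.imread('pics/scene.png')[130:270,330:430];b=cv2.imread('pics/side.png')[235:335,170:270]
a=cv2.resize(a,None,fx=4,fy=4,interpolation=cv2.INTER_CUBIC);b=cv2.resize(b,None,fx=4,fy=4,interpolation=cv2.INTER_CUBIC)
c=np.zeros((560,800,3),np.uint8);c[:,:400]=a;c[:400,400:]=b
cv2.imwrite('pics/crop.png',c)
```

```text
(no output)
```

View pics/crop.png

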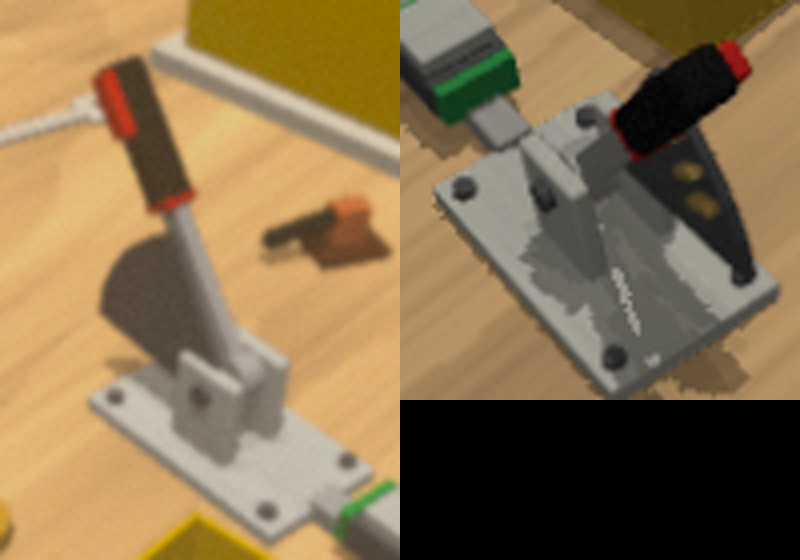

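```bash
cat > h.py <<'E'
import numpy as np,cv2
from rig import viewer
def ray(ci,u,v):
    K=np.array([[ci['fx'],0,ci['cx']],[0,ci['fy'],ci['cy']],[0,0,1]])
    p=cv2.undistortPoints(np.array([[[u,v]]],float),K,np.array([ci['k1'],0,0,0,0]))[0,0]
    R=np.array(ci['R']);d=R.T@np.array([p[0],p[1],1]);return -R.T@np.array(ci['t']),d/np.linalg.norm(d)
def plane(ci,u,v,z):
    o,d=ray(ci,u,v);return o+d*(z-o[2])/d[2]
def tri(r1,r2):
    A=np.array([r1[1],-r2[1]]).T;s=np.linalg.lstsq(A,r2[0]-r1[0],rcond=None)[0]
    p=r1[0]+s[0]*r1[1];q=r2[0]+s[1]*r2[1];return (p+q)/2,np.linalg.norm(p-q)
E
python3 - <<'E'
from h import *
np.set_printoptions(precision=1,suppress=True)
S=viewer.camera_info('scene');D=viewer.camera_info('side')
sc=lambda u,v:(330+u/4,130+v/4)
sd=lambda u,v:(170+(u-400)/4,235+v/4)
print(ray(S,320,200),ray(D,320,200))
for p in[(115,397),(347,461),(267,511)]:print('scene bolt',plane(S,*sc(*p),12))
for p in[(464,188),(613,357),(587,115),(742,272)]:print('side bolt',plane(D,*sd(*p),12))
print('band',tri(ray(S,*sc(172,200)),ray(D,*sd(625,135))))
print('tip',tri(ray(S,*sc(122,68)),ray(D,*sd(710,75))))
print('blue? tip scene',plane(S,217,210,240),plane(S,373,180,130))
E
```

```text
(array([1164.2, -570.3,  752.5]), array([-0.6,  0.6, -0.6])) (array([149.4, 513.1, 794. ]), array([ 0.5, -0.6, -0.6]))
scene bolt [643.4 141.4  12. ]
scene bolt [792.5 198.8  12. ]
scene bolt [782.2 123.8  12. ]
side bolt [791.9 195.8  12. ]
side bolt [653.7 214.3  12. ]
side bolt [782.2 119.9  12. ]
side bolt [643.9 138.1  12. ]
band (array([644.9, 185.5, 152. ]), np.float64(5.74961060363283))
tip (array([590.6, 183.3, 226.2]), np.float64(5.938374560022204))
blue? tip scene [ 569.2 -230.   240. ] [624.2 210.4 130. ]
```

```bash
cat >> h.py <<'E'
from scipy.spatial.transform import Rotation as Ro
from rig import ctrl
def state():
    s=ctrl.sense();q=s['ee_rot'];return s,Ro.from_quat([q[1],q[2],q[3],q[0]])
E
python3 - <<'E'
from h import *
np.set_printoptions(precision=4,suppress=True)
s,r=state();print(r.as_matrix(),s['time_s'])
for y in(np.array([.125,.992,0]),np.array([-.125,-.992,0])):
    x=np.array([0,0,-1.]);M=np.array([x,y,np.cross(x,y)]).T
    print((Ro.from_matrix(M)*r.inv()).as_rotvec())
print(viewer.camera_info('wrist'))
E
```

```text
[[-0.0006  0.3707  0.9288]
 [-0.0009  0.9288 -0.3707]
 [-1.     -0.0011 -0.0002]] 0.1
[ 0.001  -0.0005  0.2544]
[-0.0007 -0.0015 -2.8872]
{'fx': 306.62849779840224, 'fy': 306.62849779840224, 'cx': 323.6092775092315, 'cy': 199.51440731492116, 'k1': -0.04593889560732207, 'R': array([[ 0.371 ,  0.9286, -0.0005],
       [ 0.8962, -0.358 ,  0.262 ],
       [ 0.2431, -0.0977, -0.9651]]), 't': array([-525.2011,  -34.2325,  376.4781])}
```

Emit:
{"op": "carry_out", "data": {
  "targets": [
    {"x": 0.02, "y": -0.015, "z": 0.05, "az": 0.05},
    {"x": 0.06, "y": -0.045, "z": 0.08, "az": 0.1},
    {"x": 0.1, "y": -0.075, "z": 0.1, "az": 0.15},
    {"x": 0.145, "y": -0.107, "z": 0.1, "az": 0.2},
    {"x": 0.19, "y": -0.14, "z": 0.1, "az": 0.254}
  ]
}}

```text
invalid input at $.targets[0]: expected keys x, y, z, ax, ay, az, hand
```

Emit:
{"op": "carry_out", "data": {
  "targets": [
    {"x": 0.045, "y": -0.034},
    {"x": 0.09, "y": -0.068},
    {"x": 0.135, "y": -0.102},
    {"x": 0.18, "y": -0.135},
    {"x": 0.218, "y": -0.164}
  ]
}}

```text
invalid input at $.targets[0]: expected keys x, y, z, ax, ay, az, hand
```

Emit:
{"op": "carry_out", "data": {
  "targets": [
    {"x": 0},
    {"x": 0}
  ]
}}

```text
invalid input at $.targets[0]: expected keys x, y, z, ax, ay, az, hand
```

Run:
```python
from h import *
np.set_printoptions(precision=2,suppress=True)
s,r=state();print(s['time_s'],s['eef_pos'],r.as_matrix(),s['joints'],s['force'])
w=viewer.camera_info('wrist');a=viewer.capture('wrist');cv2.imwrite('pics/w1.png',a)
import pickle;pickle.dump((w,s['eef_pos'],r.as_matrix()),open('w1.pkl','wb'))
```

```text
0.1 [194.51 487.4  230.82] [[-0.    0.37  0.93]
 [-0.    0.93 -0.37]
 [-1.   -0.   -0.  ]] [ 0.97  0.31  1.5  -0.    1.33 -0.22] [-0.04  0.33 -0.38]
```

View pics/w1.png

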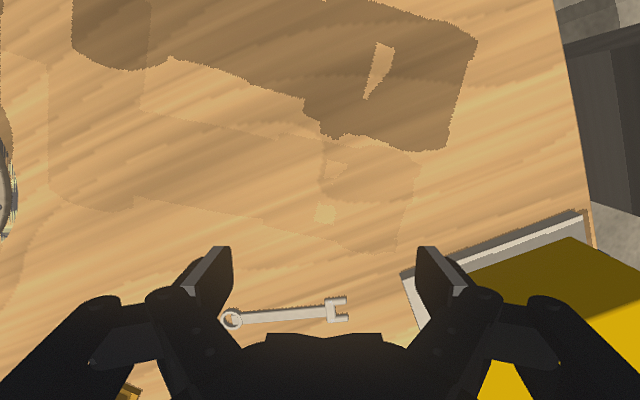

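The moves were refused because every row needs all the keys. The arm hasn't moved: this wrist view is from the start pose and shows the open fingers at about (205,270) and (440,270), with no lever in sight. I'll resend the moves with full rows.

Emit:
{"op": "carry_out", "data": {
  "targets": [
    {"x": 0.02, "y": -0.015, "z": 0.05, "ax": 0, "ay": 0, "az": 0.05, "hand": 1},
    {"x": 0.06, "y": -0.045, "z": 0.08, "ax": 0, "ay": 0, "az": 0.1, "hand": 1},
    {"x": 0.1, "y": -0.075, "z": 0.1, "ax": 0, "ay": 0, "az": 0.15, "hand": 1},
    {"x": 0.145, "y": -0.107, "z": 0.1, "ax": 0, "ay": 0, "az": 0.2, "hand": 1},
    {"x": 0.19, "y": -0.14, "z": 0.1, "ax": 0, "ay": 0, "az": 0.254, "hand": 1}
  ]
}}

```text
time_s: 0.78
eef_pos: [385.8, 346.4, 331.3]
ee_rot: [0.706, 0.044, 0.706, -0.044]
force: [0.2, 0.4, 0.9]
grip_width: 1.0
```

Emit:
{"op": "carry_out", "data": {
  "targets": [
    {"x": 0.045, "y": -0.034, "z": 0, "ax": 0, "ay": 0, "az": 0, "hand": 1},
    {"x": 0.09, "y": -0.068, "z": 0, "ax": 0, "ay": 0, "az": 0, "hand": 1},
    {"x": 0.135, "y": -0.102, "z": 0, "ax": 0, "ay": 0, "az": 0, "hand": 1},
    {"x": 0.18, "y": -0.135, "z": 0, "ax": 0, "ay": 0, "az": 0, "hand": 1},
    {"x": 0.218, "y": -0.164, "z": 0, "ax": 0, "ay": 0, "az": 0, "hand": 1}
  ]
}}

```text
time_s: 1.4
eef_pos: [604.0, 182.1, 330.8]
ee_rot: [0.705, 0.045, 0.706, -0.045]
force: [-0.8, 1.3, 1.2]
grip_width: 1.0
```

Emit:
{"op": "carry_out", "data": {
  "targets": [
    {"x": 0, "y": 0, "z": 0, "ax": 0, "ay": 0, "az": 0, "hand": 1},
    {"x": 0, "y": 0, "z": 0, "ax": 0, "ay": 0, "az": 0, "hand": 1}
  ]
}}

```text
time_s: 1.65
eef_pos: [602.4, 183.9, 331.1]
ee_rot: [0.705, 0.044, 0.706, -0.044]
force: [-0.7, 0.4, 0.2]
grip_width: 0.999
```

Run:
```python
from h import *
np.set_printoptions(precision=3,suppress=True)
s,r=state();print(s['time_s'],s['eef_pos'],r.as_matrix(),s['joints'],s['force'])
w=viewer.camera_info('wrist');a=viewer.capture('wrist');cv2.imwrite('pics/w2.png',a)
import pickle;pickle.dump((w,s['eef_pos'],r.as_matrix()),open('w2.pkl','wb'))
```

```text
1.65 [602.359 183.873 331.073] [[-0.001  0.125  0.992]
 [ 0.     0.992 -0.125]
 [-1.     0.    -0.001]] [ 0.11   0.524  0.936  0.     1.682 -1.335] [-0.655  0.372  0.173]
```

View pics/w2.png

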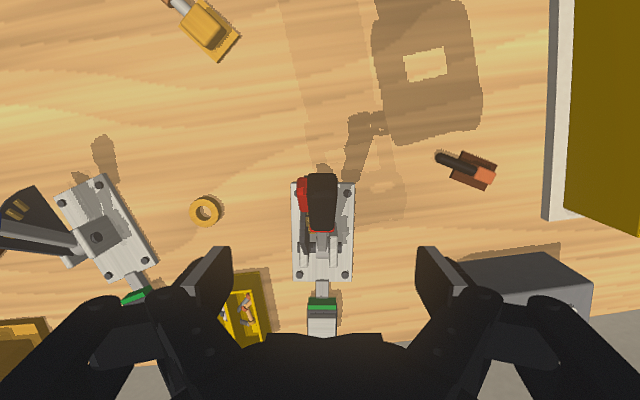

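The red lever is centred below the gripper. Its grip spans u≈309–336 around (322,195), the red button is on the left at (302,193), and the base runs straight up the image, so the yaw fits. Next I'll compute the sideways offset and the fore-aft position.

Run:
```python
from h import *
import pickle
np.set_printoptions(precision=1,suppress=True)
w,p,M=pickle.load(open('w2.pkl','rb'))
print('cam',ray(w,320,200)[0])
h=np.array([-.125,-.992,0]);u=np.array([-.992,.125,0])
def rep(n,X):print(n,X,'lat(+btn)',(X-p)@h,'fwd-to-robot',(X-p)@u)
for v in(185,205,225):
  for z in(200,225):rep(f'grip v{v} z{z}',plane(w,322.5,v,z))
for b in[(296,186),(347,193),(298,275),(345,275)]:rep('bolt',plane(w,*b,12))
S=viewer.camera_info('scene')
a=cv2.imread('pics/w2.png');hs=cv2.cvtColor(a,cv2.COLOR_BGR2HSV)
def red(img,roi):
    hs=cv2.cvtColor(img,cv2.COLOR_BGR2HSV);m=(((hs[...,0]<6)|(hs[...,0]>174))&(hs[...,1]>170)&(hs[...,2]>80)).astype(np.uint8)
    x0,y0,x1,y1=roi;n,l,st,c=cv2.connectedComponentsWithStats(m[y0:y1,x0:x1]);return [(st[i],c[i]+[x0,y0]) for i in range(1,n) if st[i,4]>8]
rw=red(a,(280,160,360,250));rs=red(cv2.imread('pics/scene.png'),(340,135,390,190));print(rw,rs)
bw=max(rw,key=lambda t:t[0][4])[1];bs=max(rs,key=lambda t:t[0][4])[1]
X,e=tri(ray(w,*bw),ray(S,*bs));rep('button',X);print(e)
```

```text
cam [537.7 192.3 472.3]
grip v185 z200 [597.3 183.9 200. ] lat(+btn) 0.5883461977570071 fwd-to-robot 5.068839829948495
grip v185 z225 [591.8 184.7 225. ] lat(+btn) 0.5092001441587172 fwd-to-robot 10.591892031572089
grip v205 z200 [616.  181.5 200. ] lat(+btn) 0.6179686397053382 fwd-to-robot -13.846958834064484
grip v205 z225 [608.8 182.5 225. ] lat(+btn) 0.5361030186523361 fwd-to-robot -6.587291180012304
grip v225 z200 [635.5 179.  200. ] lat(+btn) 0.6490816082151287 fwd-to-robot -33.45371046324093
grip v225 z225 [626.5 180.3 225. ] lat(+btn) 0.5643595779327473 fwd-to-robot -24.393992573089548
bolt [634.8 137.5  12. ] lat(+btn) 41.92743340627114 fwd-to-robot -37.997562370212414
bolt [655.7 214.1  12. ] lat(+btn) -36.692055647473104 fwd-to-robot -49.14799567465951
bolt [785.9 118.   12. ] lat(+btn) 42.39154807753732 fwd-to-robot -190.28317806220994
bolt [795.8 196.   12. ] lat(+btn) -36.186752949944754 fwd-to-robot -190.34777421418391
[(array([ 17,  18,  11,  34, 287], dtype=int32), array([302.3, 194.4])), (array([30, 68, 24,  4, 33], dtype=int32), array([321.2, 230.5]))] [(array([15, 13,  9, 16, 46], dtype=int32), array([359. , 155.1]))]
button [601.7 167.1 214.1] lat(+btn) 16.74216997919041 fwd-to-robot -1.4529389732748712
3.736161347094781
```

Emit:
{"op": "carry_out", "data": {
  "targets": [
    {"x": 0, "y": -0.001, "z": -0.03, "ax": 0, "ay": 0, "az": 0, "hand": 1},
    {"x": 0, "y": -0.001, "z": -0.06, "ax": 0, "ay": 0, "az": 0, "hand": 1},
    {"x": 0, "y": -0.001, "z": -0.09, "ax": 0, "ay": 0, "az": 0, "hand": 1},
    {"x": 0, "y": -0.001, "z": -0.118, "ax": 0, "ay": 0, "az": 0, "hand": 1},
    {"x": 0, "y": -0.001, "z": -0.138, "ax": 0, "ay": 0, "az": 0, "hand": 1}
  ]
}}

```text
time_s: 2.33
eef_pos: [601.6, 183.7, 192.6]
ee_rot: [0.706, 0.044, 0.706, -0.044]
force: [0.1, -1.3, 0.5]
grip_width: 1.0
```

Emit:
{"op": "carry_out", "data": {
  "targets": [
    {"x": 0, "y": 0, "z": 0, "ax": 0, "ay": 0, "az": 0, "hand": 0.2},
    {"x": 0, "y": 0, "z": 0, "ax": 0, "ay": 0, "az": 0, "hand": 0.0}
  ],
  "grip_force": 30
}}

```text
time_s: 2.58
eef_pos: [602.7, 183.2, 194.7]
ee_rot: [0.706, 0.044, 0.705, -0.044]
force: [0.2, 0.2, 0.1]
grip_width: 0.606
```

Run:
```python
from h import *
np.set_printoptions(precision=3,suppress=True)
s,r=state();print(s['time_s'],s['eef_pos'],s['force'],s['grip_width'])
cv2.imwrite('pics/w3.png',viewer.capture('wrist'))
```

```text
2.575 [602.728 183.157 194.745] [0.159 0.183 0.149] 0.6063798959499341
```

View pics/w3.png

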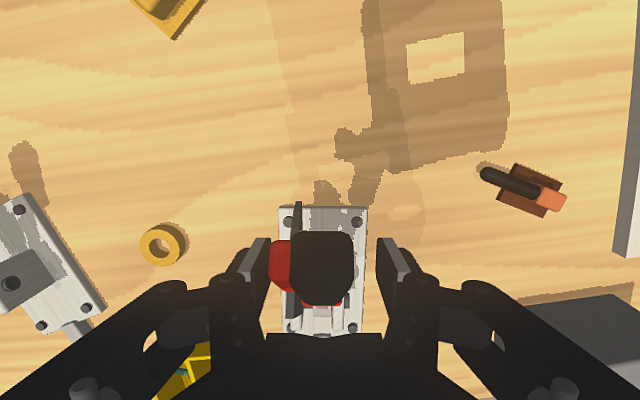

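The grip (u 291–354) sits midway between the pads (270 and 376), with the button beside the left pad. Closing now.

Emit:
{"op": "carry_out", "data": {
  "targets": [
    {"x": 0, "y": 0, "z": 0, "ax": 0, "ay": 0, "az": 0, "hand": -1},
    {"x": 0, "y": 0, "z": 0, "ax": 0, "ay": 0, "az": 0, "hand": -1},
    {"x": 0, "y": 0, "z": 0, "ax": 0, "ay": 0, "az": 0, "hand": -1},
    {"x": 0, "y": 0, "z": 0, "ax": 0, "ay": 0, "az": 0, "hand": -1},
    {"x": 0, "y": 0, "z": 0, "ax": 0, "ay": 0, "az": 0, "hand": -1}
  ],
  "grip_force": 35
}}

```text
time_s: 3.25
eef_pos: [602.7, 181.8, 194.9]
ee_rot: [0.706, 0.044, 0.705, -0.045]
force: [-4.9, -3.2, 7.2]
grip_width: 0.299
```

Emit:
{"op": "carry_out", "data": {
  "targets": [
    {"x": 0, "y": 0, "z": 0, "ax": 0, "ay": 0, "az": 0, "hand": -1},
    {"x": 0, "y": 0, "z": 0, "ax": 0, "ay": 0, "az": 0, "hand": -1}
  ]
}}

```text
time_s: 3.5
eef_pos: [602.7, 181.8, 194.9]
ee_rot: [0.706, 0.044, 0.705, -0.045]
force: [-3.1, -4.0, 7.4]
grip_width: 0.301
```

Run:
```python
from h import *
np.set_printoptions(precision=3,suppress=True)
s,r=state();print(s['time_s'],s['eef_pos'],s['force'],s['wrist_torque'],s['grip_width']*85)
# plan: rotate the grasp about hinge
h=np.array([-.125,-.992,0]);H=np.array([713,169,60.]);p=np.array(s['eef_pos'])
g=p+np.array([0,0,17]);v=g-H;print('grip angle',np.degrees(np.arctan2(v[2],-v@[.992,-.125,0])),np.linalg.norm(v))
for a in np.arange(.05,.86,.05):
    R=Ro.from_rotvec(a*h);print(round(a,2),(H+R.apply(p-H)-p)/1000,a*h)
```

```text
3.5 [602.705 181.824 194.885] [-3.071 -4.042  7.448] [-1.277  0.602 -0.39 ] 25.596028049546533
grip angle 53.83620427407812 188.14530897269546
0.05 [-0.007  0.001 -0.006] [-0.006 -0.05   0.   ]
0.1 [-0.013  0.002 -0.012] [-0.013 -0.099  0.   ]
0.15 [-0.019  0.002 -0.018] [-0.019 -0.149  0.   ]
0.2 [-0.024  0.003 -0.025] [-0.025 -0.198  0.   ]
0.25 [-0.03   0.004 -0.032] [-0.031 -0.248  0.   ]
0.3 [-0.035  0.004 -0.039] [-0.037 -0.298  0.   ]
0.35 [-0.039  0.005 -0.046] [-0.044 -0.347  0.   ]
0.4 [-0.043  0.005 -0.054] [-0.05  -0.397  0.   ]
0.45 [-0.047  0.006 -0.062] [-0.056 -0.446  0.   ]
0.5 [-0.051  0.006 -0.07 ] [-0.062 -0.496  0.   ]
0.55 [-0.054  0.007 -0.078] [-0.069 -0.546  0.   ]
0.6 [-0.056  0.007 -0.086] [-0.075 -0.595  0.   ]
0.65 [-0.059  0.007 -0.095] [-0.081 -0.645  0.   ]
0.7 [-0.06   0.008 -0.103] [-0.088 -0.694  0.   ]
0.75 [-0.062  0.008 -0.112] [-0.094 -0.744  0.   ]
0.8 [-0.063  0.008 -0.121] [-0.1   -0.794  0.   ]
0.85 [-0.063  0.008 -0.129] [-0.106 -0.843  0.   ]
```

Run:
```python
from h import *
a=viewer.capture('wrist')[190:350,220:430];b=viewer.capture('scene')[90:220,300:430]
c=np.zeros((520,800,3),np.uint8);c[:305,:400]=cv2.resize(a,(400,305));c[:400,400:]=cv2.resize(b,(400,400))
cv2.imwrite('pics/g.png',c)
```

```text
(no output)
```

View pics/g.png

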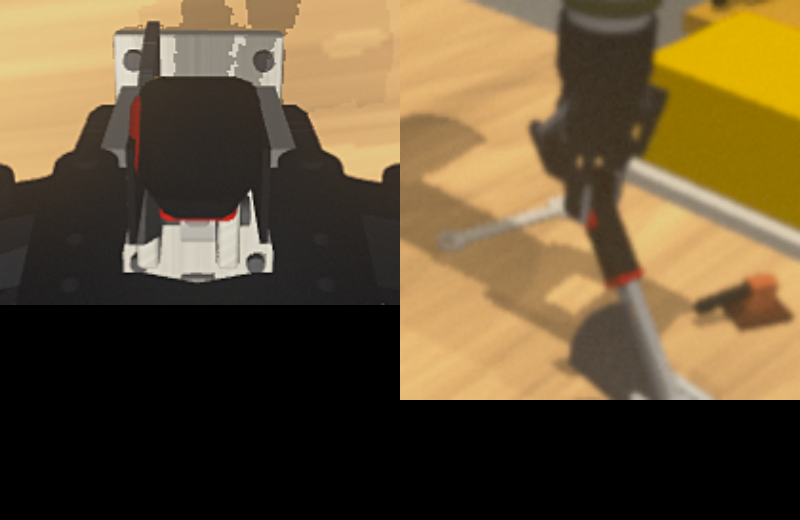

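The button shows only as a thin red sliver level with the flank, with the left pad over it, so it is pressed in. Starting the swing.

Emit:
{"op": "carry_out", "data": {
  "targets": [
    {"x": -0.007, "y": 0.001, "z": -0.006, "ax": -0.006, "ay": -0.05, "az": 0, "hand": -1},
    {"x": -0.013, "y": 0.002, "z": -0.012, "ax": -0.013, "ay": -0.099, "az": 0, "hand": -1},
    {"x": -0.019, "y": 0.002, "z": -0.018, "ax": -0.019, "ay": -0.149, "az": 0, "hand": -1},
    {"x": -0.024, "y": 0.003, "z": -0.025, "ax": -0.025, "ay": -0.198, "az": 0, "hand": -1},
    {"x": -0.03, "y": 0.004, "z": -0.032, "ax": -0.031, "ay": -0.248, "az": 0, "hand": -1}
  ]
}}

```text
time_s: 4.22
eef_pos: [573.3, 185.8, 161.9]
ee_rot: [0.789, 0.039, 0.611, -0.05]
force: [10.2, -4.6, -5.4]
grip_width: 0.303
```

Emit:
{"op": "carry_out", "data": {
  "targets": [
    {"x": -0.005, "y": 0, "z": -0.007, "ax": -0.006, "ay": -0.05, "az": 0, "hand": -1},
    {"x": -0.009, "y": 0.001, "z": -0.014, "ax": -0.013, "ay": -0.099, "az": 0, "hand": -1},
    {"x": -0.013, "y": 0.001, "z": -0.022, "ax": -0.019, "ay": -0.149, "az": 0, "hand": -1},
    {"x": -0.017, "y": 0.002, "z": -0.03, "ax": -0.025, "ay": -0.198, "az": 0, "hand": -1},
    {"x": -0.021, "y": 0.002, "z": -0.038, "ax": -0.031, "ay": -0.248, "az": 0, "hand": -1}
  ]
}}

```text
time_s: 4.85
eef_pos: [553.5, 188.6, 124.4]
ee_rot: [0.86, 0.033, 0.506, -0.054]
force: [21.7, -5.7, -9.3]
grip_width: 0.304
```

Emit:
{"op": "carry_out", "data": {
  "targets": [
    {"x": -0.003, "y": 0.001, "z": -0.008, "ax": -0.006, "ay": -0.05, "az": 0, "hand": -1},
    {"x": -0.005, "y": 0.001, "z": -0.016, "ax": -0.013, "ay": -0.099, "az": 0, "hand": -1},
    {"x": -0.008, "y": 0.001, "z": -0.025, "ax": -0.019, "ay": -0.149, "az": 0, "hand": -1},
    {"x": -0.009, "y": 0.002, "z": -0.033, "ax": -0.025, "ay": -0.198, "az": 0, "hand": -1}
  ]
}}

```text
time_s: 5.35
eef_pos: [544.7, 189.7, 93.7]
ee_rot: [0.903, 0.027, 0.424, -0.058]
force: [12.0, -7.4, -2.1]
grip_width: 0.298
```

Run:
```python
from h import *
np.set_printoptions(precision=3,suppress=True)
s,r=state();print(s['time_s'],s['eef_pos'],s['force'],s['wrist_torque'],s['grip_width'],r.as_matrix()[:,0],s['joints'])
g=np.array(s['eef_pos'])-17*r.as_matrix()[:,0];v=g-[713,169,60];print('grip',g,'angle',np.degrees(np.arctan2(v[2],-v@[.992,-.125,0])),np.linalg.norm(v))
```

```text
5.35 [544.748 189.736  93.718] [12.02  -7.396 -2.124] [-0.783 -0.573 -0.664] 0.29821809422746853 [ 0.633 -0.081 -0.77 ] [ 0.233  0.409  1.969 -1.147  0.25  -0.152]
grip [533.982 191.119 106.802] angle 14.547666856640381 186.35235283375437
```

Joint 4 is nearing its limit, so I'll do the last 0.08 rad mostly by translating, with the tool tipping back slightly about the grip.

Emit:
{"op": "carry_out", "data": {
  "targets": [
    {"x": -0.001, "y": 0, "z": -0.004, "ax": 0.003, "ay": 0.03, "az": 0, "hand": -1},
    {"x": -0.002, "y": 0, "z": -0.008, "ax": 0.006, "ay": 0.05, "az": 0, "hand": -1},
    {"x": -0.003, "y": 0, "z": -0.012, "ax": 0.009, "ay": 0.075, "az": 0, "hand": -1},
    {"x": -0.004, "y": 0.0005, "z": -0.016, "ax": 0.0125, "ay": 0.1, "az": 0, "hand": -1}
  ]
}}

```text
time_s: 5.85
eef_pos: [540.3, 190.3, 79.1]
ee_rot: [0.881, 0.03, 0.47, -0.057]
force: [-21.4, -6.6, 38.4]
grip_width: 0.299
```

```bash
cat > q.py <<'E'
from h import *
np.set_printoptions(precision=3,suppress=True)
s,r=state();print(s['time_s'],s['eef_pos'],s['force'],s['wrist_torque'],s['grip_width'],r.as_matrix()[:,0],s['joints'])
g=np.array(s['eef_pos'])-17*r.as_matrix()[:,0];v=g-[713,169,60];print('grip',g,'angle',np.degrees(np.arctan2(v[2],-v@[.992,-.125,0])),np.linalg.norm(v))
E
python3 q.py
```

```text
5.85 [540.311 190.293  79.056] [-21.351  -6.581  38.408] [-1.413 -0.639 -1.248] 0.2992747775235138 [ 0.553 -0.072 -0.83 ] [ 0.221  0.429  1.93  -0.729  0.291 -0.571]
grip [530.917 191.519  93.172] angle 10.250199202936436 186.44515345697488
```

Emit:
{"op": "carry_out", "data": {
  "targets": [
    {"x": 0, "y": 0, "z": 0.0005, "ax": 0, "ay": 0, "az": 0, "hand": -1},
    {"x": 0, "y": 0, "z": 0.001, "ax": 0, "ay": 0, "az": 0, "hand": -1}
  ]
}}

```text
time_s: 6.1
eef_pos: [540.2, 190.2, 79.3]
ee_rot: [0.88, 0.03, 0.47, -0.057]
force: [0.6, 0.6, 2.4]
grip_width: 0.299
```

```bash
python3 q.py
python3 - <<'E'
from h import *
a=viewer.capture('side')[200:340,150:330];b=viewer.capture('scene')[120:260,300:480]
c=np.vstack([cv2.resize(x,(720,300)) if 0 else cv2.resize(x,(386,300)) for x in(a,b)]);cv2.imwrite('pics/d.png',c)
E
```

```text
6.1 [540.213 190.151  79.264] [0.609 0.599 2.431] [-0.319 -0.358 -0.568] 0.29941118925949967 [ 0.552 -0.072 -0.831] [ 0.22   0.428  1.93  -0.726  0.292 -0.574]
grip [530.826 191.377  93.384] angle 10.310316083971507 186.5544564086939
```

View pics/d.png

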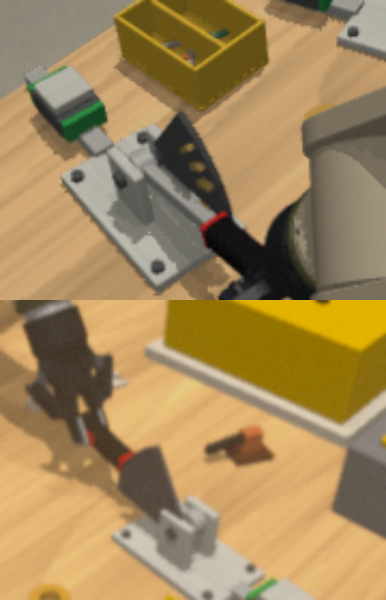

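The lever now lies low, with the red band beside the hub and nothing else touched. I'll press lightly once more to confirm the stop before releasing.

Emit:
{"op": "carry_out", "data": {
  "targets": [
    {"x": 0, "y": 0, "z": -0.0005, "ax": 0, "ay": 0, "az": 0, "hand": -1},
    {"x": 0, "y": 0, "z": -0.001, "ax": 0, "ay": 0, "az": 0, "hand": -1},
    {"x": 0, "y": 0, "z": -0.001, "ax": 0, "ay": 0, "az": 0, "hand": -1}
  ]
}}

```text
time_s: 6.58
eef_pos: [540.3, 190.2, 79.1]
ee_rot: [0.881, 0.03, 0.469, -0.057]
force: [-11.6, -1.1, 20.5]
grip_width: 0.3
```

```bash
python3 q.py
```

```text
6.575 [540.274 190.19   79.143] [-11.591  -1.068  20.531] [-0.658 -0.2   -0.806] 0.2996895087513995 [ 0.553 -0.072 -0.83 ] [ 0.221  0.429  1.93  -0.732  0.291 -0.568]
grip [530.87  191.419  93.251] angle 10.2722261182343 186.49262682961762
```

The force rises to 20 N with only 0.1 mm of motion, so the lever is at the stop. Releasing, then backing out along the tool axis.

Emit:
{"op": "carry_out", "data": {
  "targets": [
    {"x": 0, "y": 0, "z": 0, "ax": 0, "ay": 0, "az": 0, "hand": 1},
    {"x": 0, "y": 0, "z": 0, "ax": 0, "ay": 0, "az": 0, "hand": 1},
    {"x": 0, "y": 0, "z": 0, "ax": 0, "ay": 0, "az": 0, "hand": 1},
    {"x": 0, "y": 0, "z": 0, "ax": 0, "ay": 0, "az": 0, "hand": 1},
    {"x": 0, "y": 0, "z": 0, "ax": 0, "ay": 0, "az": 0, "hand": 1}
  ]
}}

```text
time_s: 7.2
eef_pos: [539.1, 190.0, 76.4]
ee_rot: [0.88, 0.029, 0.471, -0.057]
force: [-0.4, 0.7, 0.5]
grip_width: 1.001
```

Emit:
{"op": "carry_out", "data": {
  "targets": [
    {"x": -0.011, "y": 0.0015, "z": 0.0165, "ax": 0, "ay": 0, "az": 0, "hand": 1},
    {"x": -0.027, "y": 0.0036, "z": 0.042, "ax": 0, "ay": 0, "az": 0, "hand": 1},
    {"x": -0.044, "y": 0.006, "z": 0.067, "ax": 0, "ay": 0, "az": 0, "hand": 1},
    {"x": -0.066, "y": 0.009, "z": 0.1, "ax": 0, "ay": 0, "az": 0, "hand": 1},
    {"x": -0.09, "y": 0.012, "z": 0.135, "ax": 0, "ay": 0, "az": 0, "hand": 1}
  ]
}}

```text
time_s: 7.82
eef_pos: [448.3, 201.9, 212.3]
ee_rot: [0.88, 0.029, 0.471, -0.057]
force: [1.0, 0.6, -0.4]
grip_width: 1.002
```

Emit:
{"op": "carry_out", "data": {
  "targets": [
    {"x": -0.04, "y": 0.04, "z": 0.03, "ax": 0, "ay": 0, "az": 0, "hand": 1},
    {"x": -0.08, "y": 0.08, "z": 0.06, "ax": 0, "ay": 0, "az": 0, "hand": 1},
    {"x": -0.08, "y": 0.08, "z": 0.06, "ax": 0, "ay": 0, "az": 0, "hand": 1}
  ]
}}

```text
time_s: 8.2
eef_pos: [367.6, 284.5, 273.7]
ee_rot: [0.881, 0.029, 0.47, -0.054]
force: [0.1, -1.1, -0.2]
grip_width: 0.999
```

```bash
python3 q.py
python3 - <<'E'
from h import *
a=viewer.capture('side');b=viewer.capture('scene');cv2.imwrite('pics/sf.png',a);cv2.imwrite('pics/cf.png',b)
c=np.hstack([cv2.resize(x,(400,400),interpolation=cv2.INTER_CUBIC) for x in(a[110:310,160:420],b[130:330,200:460])]);cv2.imwrite('pics/f.png',c)
E
```

```text
8.2 [367.612 284.522 273.662] [ 0.063 -1.085 -0.22 ] [ 0.016  0.249 -0.024] 0.999361080971235 [ 0.553 -0.068 -0.831] [ 0.613 -0.021  1.891 -0.507  0.877 -0.584]
grip [358.219 285.669 287.784] angle 31.859601965525833 437.4551809466433
```

View pics/f.png

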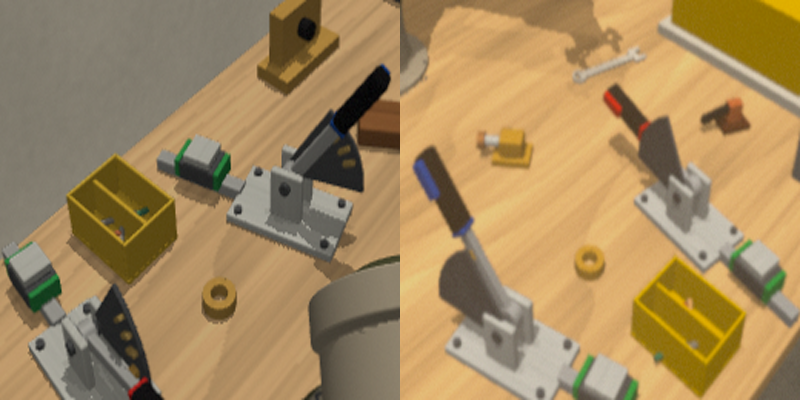

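The red lever is down with its button standing out again, and the blue lever is still raised. I'll do one quick check of the lever's angle before handing in.

Run:
```python
from h import *
S=viewer.camera_info('scene');D=viewer.camera_info('side')
X,e=tri(ray(S,358,194),ray(D,251,304));v=X-[713,169,60]
print(X,e,'angle',np.degrees(np.arctan2(v[2],-v@[.992,-.125,0])),np.linalg.norm(v))
```

```text
[600.79970462 181.04595495  87.2056637 ] 0.0022589763313659813 angle 13.558934884305671 116.07824710966484
```

```bash
python3 -c "
from rig import finish_job
print(finish_job())"
```

```text
the job is handed in; nothing more can be done
None
```

I gripped the red lever across its button, kept the button pressed in while I swung the lever down, then let go and backed the arm clear. I handed the job in at about 8.3 s of the 32 s allowed.

- **At the stop:** with the lever gripped, I estimated its angle at 10.3°. Pressing again raised the force to 20 N with only about 0.1 mm of motion.
- **After release:** the pictures show the red button out, the lever still down, the blue lever still raised and the arm touching nothing.
- **Readings that disagreed:**
  - The gripper opening read about 25.6 mm, where 28 mm is expected with the button in. I relied on the picture, which showed the button pressed in.
  - A rough two-camera measurement of the lowered lever's red band gave 13.6° instead of 10°. I put this down to aiming at the visible upper surface, because the contact check agreed with the stop.
- **Peak force:** the highest force I saw was about 44 N in total at the wrist, when the lever met the stop. That load went through the fingers, well under the 120 N wrist limit.

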